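# Pour the scent balls into the hall drawer and shut it

## Task

Pick up the square frosted glass tumbler and pour all five clay scent balls out of it into the open drawer, then push the drawer fully shut. Stand the empty tumbler upright back on the shelf, setting it down gently rather than letting it fall, and leave the other things where they are.

Things in the scene. Friction and masses are not known exactly. Their poses are not given: they have to be found in the camera images.
- tumbler_mid (a point): Centre, half-way up, of the square frosted glass tumbler standing upright on the shelf with five clay balls in it. 60 x 60 mm outside with straight sides, 115 mm high, walls and floor 4 mm thick, about 0.2 kg empty. x and y are square to its flat sides; z points out of the mouth, which lies 57.5 mm along z from here. The balls fill its lower 45 mm.
- tumbler: The same tumbler; this origin is the centre of its underside.
- unit: Fixed wooden drawer unit standing on the shelf, housing 230 mm deep, 220 mm wide, 105 mm high. Its origin is at shelf height on the unit's centre line, 100 mm ahead of the housing's front face (under the open drawer). x points from the front into the housing, y to the left, z up.
- drawer (a joint): How far the unit's only drawer is pulled out, in m: 0 is shut, starts at 0.13 to 0.17. It slides straight along the unit's -x as it opens, stays where it is left, and needs about 2 N to push.
- drawer_floor (a point): Point of the drawer (moves with it): middle of the front edge of its inner floor, at the front panel, 14 mm above the shelf. x points into the drawer, y left, z up. Inside: x 0 to 205 mm, y -98 to 98 mm, walls 66 mm high; front panel 12 mm thick, its top 82 mm above the floor. Open from above only where it is out of the housing: from x = 0 to x = the joint value.
- drawer_handle (a point): Middle of the steel bar handle on the drawer's front, 47 mm ahead of the inner face of the front panel (35 mm ahead of its outer face), 51 mm above the shelf. The bar is 110 mm long along the drawer's y. Pushing the bar or the panel along the unit's x shuts the drawer.
- ball0_center (a point): Centre of one of the five like unglazed terracotta scent balls, 24 mm across, 12 g. They start in the tumbler and roll freely.
- ball1_center (a point): Centre of one of the five like unglazed terracotta scent balls, 24 mm across, 12 g. They start in the tumbler and roll freely.
- ball2_center (a point): Centre of one of the five like unglazed terracotta scent balls, 24 mm across, 12 g. They start in the tumbler and roll freely.
- ball3_center (a point): Centre of one of the five like unglazed terracotta scent balls, 24 mm across, 12 g. They start in the tumbler and roll freely.
- ball4_center (a point): Centre of one of the five like unglazed terracotta scent balls, 24 mm across, 12 g. They start in the tumbler and roll freely.
- keybowl: A white ceramic key bowl, 120 mm across, 45 mm high, loose; a bystander to leave alone. Origin at the centre of its underside.
- earbud: A green plastic earbud case, 50 x 62 x 26 mm, loose; a bystander to leave alone. Origin at the centre of its underside.
- phonestand: A silver aluminium phone stand, foot 90 x 75 mm, about 110 mm high, loose; a bystander to leave alone. Origin at the centre of its underside.
- spoonkey: A stainless steel spoon-shaped keychain, about 110 mm long, lying flat, 8 mm high, loose; a bystander to leave alone. Origin at the centre of its underside.
Not all that is in view belongs to the job. Of the things like the tumbler, leave any that is brown or purple; of the rest the larger one is meant.

How it is judged:
By the outcome, as a careful person would: the job done as asked, in the order asked, and still so for the second after the job is handed in, with the robot touching nothing.
It also fails if it takes over 72 s, if anything falls off the work surface, if the arm or the gripper's body presses on something with over 40 N, if the wrist force passes 120 N, or if a joint passes its speed limit or range.

## Robot

A 6-joint arm with a two-finger parallel gripper is mounted at the origin on the work surface. World frame = base frame: x ahead of the robot, y to its left, z up, the work surface at z = 0. Lengths are in m, angles in rad, forces in N, time in s.
With the tool pointing down it reaches from about 0.4 to 0.925 m from the base axis. Payload 12.5 kg.
Tool frame: the origin (TCP) lies at the very end of the fingers, on their centre line; the grasp point (between the pads) lies 19 mm behind it (arm.grasp_offset is the distance from the TCP to the grasp point, in m); z points along the fingers, y is the line along which they close (so a half turn about z gives the same grasp; the last joint's range is limited). The gripper opens to 95 mm and grips with 3 to 60 N. Pads are 20 mm wide; open, the fingers measure 119 mm over their backs; the gripper's body (75 mm by 180 mm) begins 59 mm behind the grasp point.
Start: joints at [-1.224, 0.491, 1.559, -0, 1.092, -0.106], TCP at [0.273, -0.562, 0.215] pointing down, gripper open.
Joint ranges: [-3.1, 3.1], [-0.84, 2.19], [0.05, 2.79], [-1.13, 4.28], [0.06, 2.93], [-2.69, 2.69]. Speed limits (rad/s): [2.22, 2.22, 2.79, 3.14, 3.14, 3.14].

## Interface

Orientations are given as a 3x3 rotation matrix whose columns are the frame's x, y, z axes.
In Python, from station import arm gives the robot as it stands.
- The arm moves only by the shell command python3 -m crank 'ROWS' [FORCE]. ROWS is JSON, a list of rows, each a list of 3 entries, a list of its own where there are three numbers: the shift along the world's x, y, z in cm, then the turn, a rotation vector about the world's x, y, z in rad, then the opening, from -1 (shut) to 1 (fully open). In form: [[[x, y, z], [wx, wy, wz], grip], ...]. A call has 1 to 5 rows; each row shifts and turns the commanded pose from where the row before left it; what a row does not reach is not made up. A row lasts 1/10 s, in which the tool goes at most 50 mm and 8.59 degrees, less where a joint would pass 70% of its speed; a pose out of reach is approached as far as the arm can. A call with a gripper value outside its range is refused whole. The fingers move at their own pace and stop on an object; FORCE is the grip in N (left out, the last holds). Time passes only in rows, so rows that do not move let the fingers close. It gives the time, the measured TCP pose, the force, the opening and the grip force at its end, in the units of the state.
- arm.get_obs(): the state, without advancing time (a new reading comes with each control period).
- arm.read_camera(name): name is "side" or "top" or "wrist"; returns (picture, depth): 400x640x3 uint8, blue, green, red; 400x640 float32, m along the optical axis (not along the pixel's ray), 0 where there is no reading.
- arm.calibration(name): a dict with "mtx" (3x3 intrinsics, pixels), "k1" (the pictures are not rectified: a ray, as slopes to the right and down, at radius r is drawn at 1 + k1 r^2 times it, then the intrinsics apply), "position" and "rotation" of the camera in the world. Camera axes: x right, y down, z forward; pixel columns grow to the right and rows downward; lengths in m; the calibration is good to about 2 mm. A picture is of the moment at which its call begins: read the wrist's pose just before it. calibration takes no time and is no camera call; for the wrist camera it gives the pose at the moment of the call.
- arm.job_done(): hands the job in; it is judged then, once.
Trained networks look in the newest picture that a camera, given by its name, has taken for a name from the list of things; names that differ only in an ending like _2 or _b are one class to them, and where a whole thing is asked for, a point or a joint stands for the part that bears it (a point fixed in the world has none). Each returns a list of dicts, best first, with "conf" (0 to 1); they miss things now and then, are a little off and sometimes report something else, mostly with a low value. They report only what shows in the picture. A call takes as long as a camera call. They do not tell look-alikes from the thing itself.
- arm.look_for(camera, thing): "point" ([x, y, z] in m, in the coordinates of the camera as it stood for that picture, good to about 4 mm: the middle of the surface that is visible of it).
- arm.pinpoint(camera, thing): "point" ([x, y, z] in m, in the coordinates of the camera as it stood for that picture, good to about 4 mm: a listed point, or the origin of a listed thing).
The state is a dict: "clock": time; "joints": joint angles; "joint_velocities": joint speeds; "joint_torque": joint torques, N m; "position": TCP position; "orientation": TCP orientation; "wrist_force": force on the tool from outside, world axes, zero at the start; "torque": the same for the moment, N m; "width": finger opening in m; "grip_force": force on a finger pad.
Only numpy, scipy, OpenCV 4.12 (cv2) and the standard library are available. Lean on these libraries where they do the work, as an engineer would, in place of code of your own. Each camera call takes 0.05 s, during which the arm holds its last target. There are 200 camera calls.

## Working session

There is one attempt and no reset: what is moved stays moved. The work goes in short steps, Python scripts to look and compute and a shell command to move; the robot and the scene stay as the last step left them, time stands still between calls to the robot, and variables do not carry over. Pictures are saved under pics/ and viewed, at most 10 in all, crops included, and the job is handed in when it is done.

```bash
mkdir -p pics; ls; cat > h.py <<'E'
import numpy as np, cv2
from station import arm
def W(cam,p,c=None):
    c=c or arm.calibration(cam); return np.array(c["rotation"])@np.array(p)+np.array(c["position"])
def px(cam,P,c=None):
    c=c or arm.calibration(cam); q=np.array(c["rotation"]).T@(np.array(P)-np.array(c["position"]))
    s=q[:2]/q[2]; s=s*(1+c["k1"]*(s@s)); m=np.array(c["mtx"]); return (m[:2,:2]@s+m[:2,2]).round()
def unpx(cam,u,v,d,c=None):
    c=c or arm.calibration(cam); m=np.array(c["mtx"])
    s0=np.array([(u-m[0,2])/m[0,0],(v-m[1,2])/m[1,1]]); s=s0.copy()
    for _ in range(10): s=s0/(1+c["k1"]*(s@s))
    return W(cam,[s[0]*d,s[1]*d,d],c)
E
cat > a.py <<'E'
from h import *
for cam in ["top","side"]:
    c=arm.calibration(cam); im,d=arm.read_camera(cam); cv2.imwrite(f"pics/{cam}1.png",im); np.save(f"{cam}1.npy",d)
    print(cam,np.round(c["position"],3),np.round(c["rotation"],2).tolist())
    for t in ["tumbler_mid","unit","drawer_floor","drawer_handle","keybowl","earbud","phonestand","spoonkey"]:
        for r in arm.pinpoint(cam,t): 
            w=W(cam,r["point"],c); print(t,round(r["conf"],2),w.round(3),px(cam,w,c))
print(arm.get_obs())
E
python3 a.py
```

```text
pics
top [0.469 0.005 1.179] [[0.02, -0.99, 0.12], [-1.0, -0.02, -0.02], [0.02, -0.12, -0.99]]
tumbler_mid 0.83 [0.554 0.233 0.058] [232. 217.]
tumbler_mid 0.77 [0.665 0.09  0.057] [284. 179.]
tumbler_mid 0.59 [0.523 0.36  0.044] [188. 227.]
tumbler_mid 0.56 [0.527 0.136 0.041] [267. 227.]
unit 0.64 [ 0.584 -0.196  0.003] [380. 211.]
drawer_floor 0.63 [ 0.544 -0.203  0.018] [383. 224.]
drawer_handle 0.83 [ 0.494 -0.21   0.052] [388. 241.]
drawer_handle 0.37 [0.538 0.24  0.02 ] [232. 223.]
keybowl 0.93 [0.738 0.254 0.001] [232. 157.]
earbud 0.77 [0.427 0.216 0.001] [240. 261.]
earbud 0.67 [0.553 0.234 0.032] [234. 218.]
spoonkey 0.59 [ 0.515 -0.502  0.   ] [481. 236.]
side [ 0.27  -1.172  1.473] [[0.97, -0.19, 0.18], [-0.26, -0.74, 0.62], [0.02, -0.64, -0.77]]
tumbler_mid 0.91 [0.554 0.232 0.062] [287. 152.]
tumbler_mid 0.69 [0.528 0.364 0.041] [273. 135.]
tumbler_mid 0.64 [0.665 0.087 0.061] [324. 173.]
tumbler_mid 0.55 [0.526 0.136 0.036] [285. 176.]
unit 0.81 [ 0.581 -0.198  0.002] [323. 248.]
drawer_floor 0.56 [ 0.545 -0.204  0.019] [313. 249.]
drawer_floor 0.47 [ 0.583 -0.197  0.
[... 454 characters left out ...]
, 'joint_velocities': array([-5.61433074e-04, -9.99427007e-04, -4.63853492e-04, -6.72818537e-05,
        1.15411244e-03,  1.35624560e-03]), 'joint_torque': array([-1.74802544e-04, -6.12455964e+01, -2.58432555e+01,  6.93501416e-02,
        4.46191686e-02,  2.58542849e-05]), 'position': array([ 0.27344193, -0.56200116,  0.21463724]), 'orientation': array([[ 8.99220433e-01,  4.37495842e-01,  1.04487704e-05],
       [ 4.37495843e-01, -8.99220433e-01, -1.46031078e-05],
       [ 3.00694894e-06,  1.77027066e-05, -1.00000000e+00]]), 'wrist_force': array([-1.21793734, -0.4453023 ,  0.14380227]), 'torque': array([-0.01368961,  0.01956433, -0.04914593]), 'grip_force': 0.0, 'width': 0.09535548412883062}
```

```bash
python3 - <<'E'
import cv2
a=cv2.imread("pics/top1.png")[100:300,140:540]; b=cv2.imread("pics/top1.png")[160:260,160:320]
c=cv2.imread("pics/side1.png")[105:195,230:370]
cv2.imwrite("pics/t_full.png",cv2.resize(a,None,fx=2,fy=2,interpolation=3))
b=cv2.resize(b,(800,500),interpolation=3)[:,:]
c=cv2.resize(c,(467,300),interpolation=3);b=cv2.resize(b,(467,292))
cv2.imwrite("pics/crop.png",cv2.vconcat([b,c]))
E
```

```text
(no output)
```

View pics/t_full.png

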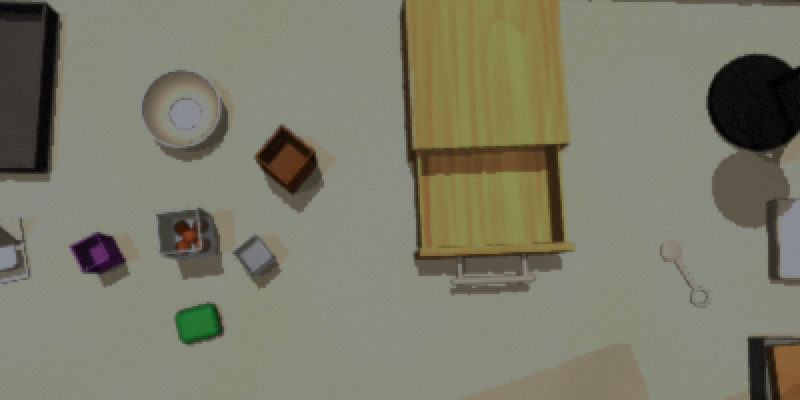

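View pics/crop.png

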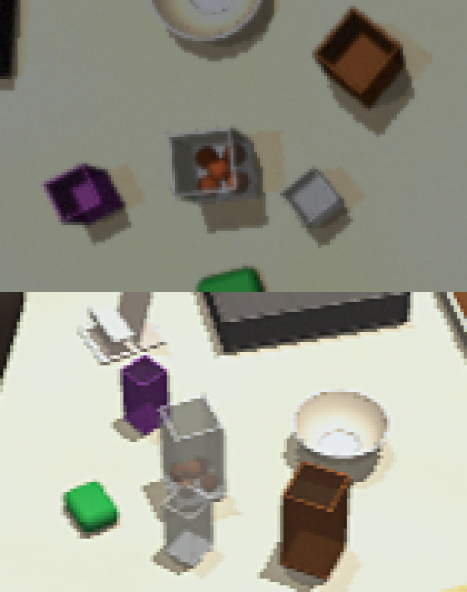

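Candidates in the top picture:
- (232,217): frosted, holds the balls, larger. This fits the description.
- (267,227): frosted but smaller.
- (284,179): brown, so it stays.
- (188,227): purple, so it stays.

The crop confirms the target at about (0.554, 0.233). The drawer is at (0.545, -0.203), open about 0.14 m. I'm moving to it now.

```bash
python3 -m crank '[[[1.8,4.1,1.2],[0,0,-0.15],1],[[1.8,4.1,1.2],[0,0,-0.15],1],[[1.8,4.1,1.2],[0,0,-0.15],1],[[1.8,4.1,1.2],[0,0,0],1],[[1.8,4.1,1.2],[0,0,0],1]]'
python3 -m crank '[[[1.8,4.1,1.2],[0,-0.1,0],1],[[1.8,4.1,1.2],[0,-0.1,0],1],[[1.8,4.1,1.2],[0,-0.1,0],1],[[1.8,4.1,1.2],[0,-0.1,0],1],[[1.8,4.1,1.2],[0,-0.1,0],1]]'
python3 -m crank '[[[-1,4.5,0],[0,0,0],1],[[-1,4.5,0],[0,0,0],1],[[-1,4.5,0],[0,0,0],1],[[-1,4.5,0],[0,0,0],1],[[-1,4.5,0],[0,0,0],1]]'
python3 - <<'E'
from h import *
o=arm.get_obs();print(o["joints"].round(3),o["position"].round(3),o["orientation"].round(2).tolist())
print([m for m in dir(arm) if m[0]!='_'])
E
```

```text
clock: 1.4
position: [0.3638, -0.3554, 0.2752]
orientation: [[1.0, 0.002, 0.0], [0.002, -1.0, -0.0], [0.0, 0.0, -1.0]]
wrist_force: [1.0, -0.2, 0.1]
width: 0.0948
grip_force: 0.0
clock: 1.9
position: [0.4537, -0.1506, 0.3357]
orientation: [[0.875, 0.002, 0.484], [0.002, -1.0, -0.001], [0.484, 0.002, -0.875]]
wrist_force: [1.3, 0.3, -0.5]
width: 0.095
grip_force: 0.0
clock: 2.4
position: [0.4035, 0.0708, 0.3352]
orientation: [[0.877, 0.002, 0.481], [0.002, -1.0, -0.0], [0.481, 0.001, -0.877]]
wrist_force: [1.5, -0.4, -0.3]
width: 0.095
grip_force: 0.0
[ 0.018 -0.146  2.128 -0.014  0.659  1.595] [0.403 0.071 0.335] [[0.88, 0.0, 0.48], [0.0, -1.0, -0.0], [0.48, 0.0, -0.88]]
['IKError', 'calibration', 'get_obs', 'grasp_offset', 'job_done', 'look_for', 'pinpoint', 'read_camera']
```

```bash
cat > log.py <<'E'
import json
from h import *
o=arm.get_obs();r=[o["joints"].tolist(),o["position"].tolist(),o["orientation"].tolist()]
open("log.jsonl","a").write(json.dumps(r)+"\n");print(o["joints"].round(3))
E
python3 log.py
python3 -m crank '[[[0,4.5,0],[0,0,0],1],[[0,4.5,0],[0,0,0],1],[[0,3,-2],[0,0,0],1]]'; python3 log.py
python3 -m crank '[[[4,0,0],[0,0,0],1],[[0,0,0],[0,0,0],1]]'; python3 log.py
python3 - <<'E'
from h import *
c=arm.calibration("wrist"); o=arm.get_obs(); im,d=arm.read_camera("wrist"); cv2.imwrite("pics/w1.png",im); np.save("w1.npy",d)
print(np.round(c["position"],3),o["position"].round(3),np.round(c["rotation"],2).tolist())
for t in ["tumbler_mid","tumbler"]:
    for r in arm.pinpoint("wrist",t):
        w=W("wrist",r["point"],c); print(t,round(r["conf"],2),w.round(3),px("wrist",w,c))
E
```

```text
[ 0.018 -0.146  2.128 -0.014  0.659  1.595]
clock: 2.7
position: [0.4049, 0.1889, 0.3168]
orientation: [[0.876, 0.004, 0.483], [0.003, -1.0, 0.003], [0.483, -0.001, -0.876]]
wrist_force: [1.2, -0.7, -0.5]
width: 0.095
grip_force: 0.0
[ 0.403 -0.032  2.084 -0.317  0.643  2.181]
clock: 2.9
position: [0.4467, 0.1877, 0.3142]
orientation: [[0.878, 0.006, 0.478], [0.006, -1.0, 0.001], [0.478, 0.002, -0.878]]
wrist_force: [0.4, 0.5, -0.2]
width: 0.0955
grip_force: 0.0
[ 0.354  0.032  2.025 -0.283  0.631  2.11 ]
[0.427 0.187 0.498] [0.447 0.188 0.314] [[0.01, -0.97, 0.24], [-1.0, -0.01, -0.0], [0.0, -0.24, -0.97]]
tumbler_mid 0.97 [0.662 0.089 0.057] [376. 127.]
tumbler_mid 0.94 [0.558 0.235 0.06 ] [290. 183.]
tumbler_mid 0.84 [0.524 0.355 0.041] [218. 205.]
tumbler_mid 0.6 [0.528 0.135 0.042] [350. 204.]
tumbler 0.83 [0.529 0.356 0.003] [225. 207.]
tumbler 0.72 [ 0.662  0.089 -0.   ] [370. 141.]
tumbler 0.71 [0.553 0.228 0.006] [296. 194.]
tumbler 0.66 [0.526 0.135 0.002] [347. 210.]
```

View pics/w1.png

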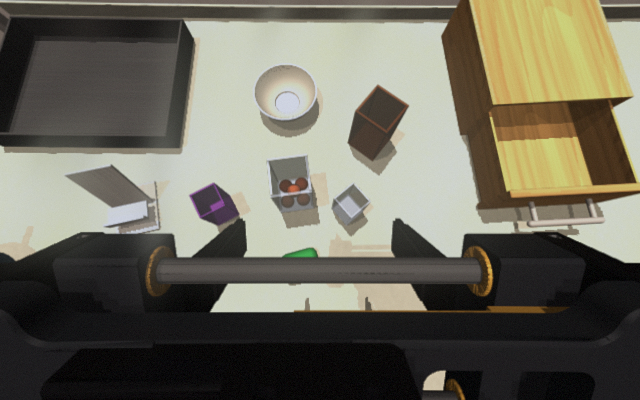

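The wrist view shows the target tumbler with its balls at (290,183), the small frosted one at (350,204), purple at (214,203), brown at (376,127) and the drawer at right. Next I'll get the yaws and a kinematic check.

```bash
cat >> h.py <<'E'
def onz(cam,u,v,z,c=None):
    a=unpx(cam,u,v,1.0,c); p=np.array((c or arm.calibration(cam))["position"]); return p+(a-p)*(z-p[2])/(a[2]-p[2])
E
cat > kin.py <<'E'
import json
from h import *
from scipy.optimize import least_squares
from scipy.spatial.transform import Rotation as Rn
def fk(q,p):
    h,a1,L1,e,L2,L3,d=p
    Rz=lambda t:Rn.from_euler('z',t).as_matrix(); Ry=lambda t:Rn.from_euler('y',t).as_matrix()
    R=Rz(q[0]); x=R@np.array([a1,d,h]); R=R@Ry(q[1]); x=x+R@np.array([0,0,L1])
    R=R@Ry(q[2]); x=x+R@np.array([e,0,L2]); R=R@Rz(q[3])@Ry(q[4])
    R=R@Rz(q[5]); x=x+R@np.array([0,0,L3]); return x,R
def load():
    D=[json.loads(l) for l in open("log.jsonl")]
    D.append([[-1.22360585,.490915798,1.55894026,0,1.09171931,-.105624],[.27344193,-.56200116,.21463724],[[.89922,.4374958,0],[.4374958,-.89922,0],[0,0,-1]]]); return D
E
cat > b.py <<'E'
from kin import *
D=load()
for q,x,R in D:  # orientation offset
    print((fk(q,[0]*7)[1].T@np.array(R)).round(2).tolist())
f=lambda p:np.concatenate([(fk(q,p)[0]-x)*1000 for q,x,R in D]+[(np.array(p)-[.3,0,.45,0,.45,.3,.065])*0.3])
s=least_squares(f,[.3,0,.45,0,.45,.3,.065]); print(s.x.round(3),f(s.x)[:-7].round(1)); np.save("kin.npy",s.x)
im=cv2.imread("pics/w1.png")
c=dict(mtx=arm.calibration("wrist")["mtx"]); c=arm.calibration("wrist")
print(arm.get_obs()["position"].round(4))
P=[onz("wrist",u,v,z,c)[:2].round(3).tolist() for u,v,z in [(268,160,.115),(309,157,.115),(278,210,.115),(314,205,.115)]];print("rim",P)
print("panel",[onz("wrist",u,v,.096,c)[:2].round(3).tolist() for u,v in [(510,193),(634,187)]],[onz("wrist",u,v,.105,c)[:2].round(3).tolist() for u,v in [(489,106),(628,99)]],[onz("top",u,v,.096)[:2].round(3).tolist() for u,v in [(350,226),(426.5,222.5)]])
cv2.imwrite("pics/w1c.png",cv2.hconcat([cv2.resize(im[140:230,250:330],None,fx=5,fy=5,interpolation=3),cv2.resize(im[90:240,470:640],None,fx=2.3,fy=3,interpolation=3)]))
E
python3 b.py
```

```text
[[0.0, -1.0, 0.0], [1.0, 0.0, 0.0], [-0.0, 0.0, 1.0]]
[[0.0, -1.0, 0.0], [1.0, 0.0, -0.0], [0.0, 0.0, 1.0]]
[[0.0, -1.0, 0.0], [1.0, -0.0, 0.0], [0.0, 0.0, 1.0]]
[[-0.0, -1.0, 0.0], [1.0, -0.0, 0.0], [-0.0, 0.0, 1.0]]
[ 0.197 -0.     0.587  0.043  0.411  0.272  0.066] [ 0.  0.  0. -0.  0.  0. -0.  0.  0. -0. -0. -0.]
[0.4441 0.1855 0.3143]
rim [[0.574, 0.259], [0.579, 0.199], [0.5, 0.242], [0.507, 0.191]]
panel [[0.53, -0.099], [0.54, -0.28]] [[0.669, -0.082], [0.68, -0.298]] [[0.532, -0.098], [0.546, -0.309]]
```

View pics/w1c.png

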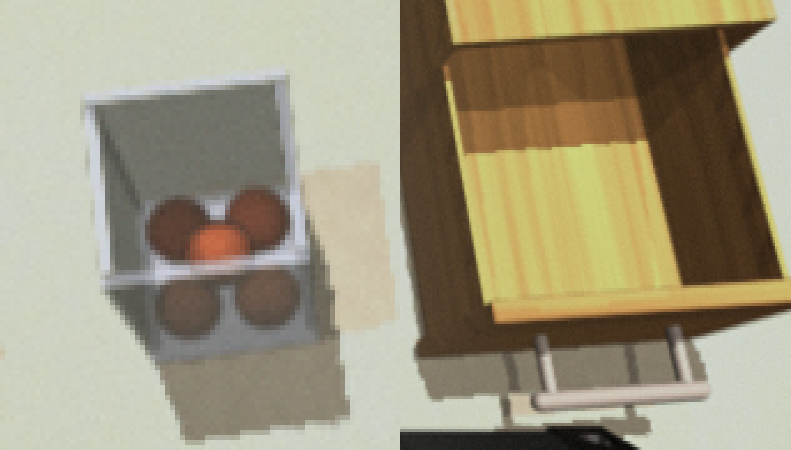

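```bash
cat >> kin.py <<'E'
p=np.load("kin.npy") if __import__("os").path.exists("kin.npy") else None
O=np.array([[0,-1,0],[1,0,0],[0,0,1.]])
lo=np.array([-3.1,-.84,.05,-1.13,.06,-2.69]);hi=np.array([3.1,2.19,2.79,4.28,2.93,2.69])
def ik(x,R,q0):
    def g(q):
        X,Q=fk(q,p); return np.concatenate([(X-x)*10,Rn.from_matrix((Q@O).T@R).as_rotvec()])
    s=least_squares(g,np.clip(q0,lo+.01,hi-.01),bounds=(lo,hi)); return s.x,np.abs(s.fun).max()
def tool(yaw,a,roll=0): # pitch a below horizontal, x up at roll 0; roll about tool z
    d=np.deg2rad; R=Rn.from_euler('z',d(yaw)).as_matrix()@Rn.from_euler('y',-(np.pi/2-d(a))).as_matrix()@np.diag([1.,-1,-1])
    return R@Rn.from_euler('z',d(roll)).as_matrix()
E
cat > c.py <<'E'
from kin import *
c=arm.calibration("wrist")
P=np.array([onz("wrist",u,v,.115,c)[:2] for u,v in [(267.2,159.6),(307.2,155),(271.6,196.6),(311,191.6)]]);print(P.round(3).tolist(),P.mean(0).round(4))
q=arm.get_obs()["joints"]; G=np.array([.556,.231,.075])
for a in [60,50,45,40,35,30]:
  for yaw in [7]:
    R=tool(yaw,a); qq,e=ik(G+R[:,2]*.019,R,q); print("grasp",a,qq.round(2),e.round(4))
print("pour")
G2=np.array([.60,-.21,.17])
for b in [60,50,40,30,20]:
  qq=q
  for roll in [0,-45,-90,-120,-150,-180]:
    R=tool(3,b,roll); qq,e=ik(G2+R[:,2]*.019,R,qq); print(b,roll,qq.round(2),e.round(4))
E
python3 c.py
```

```text
[[0.575, 0.26], [0.582, 0.202], [0.519, 0.251], [0.527, 0.196]] [0.5509 0.2271]
grasp 60 [ 0.31  0.59  2.04 -0.96  0.08  2.69] 0.0603
grasp 50 [ 0.3   0.59  2.04 -0.97  0.06  2.69] 0.2204
grasp 45 [ 0.3   0.59  2.04 -0.98  0.06  2.69] 0.3024
grasp 40 [ 0.3   0.58  2.04 -0.98  0.06  2.69] 0.3844
grasp 35 [ 0.3   0.58  2.04 -0.99  0.06  2.69] 0.4663
grasp 30 [ 0.3   0.58  2.03 -0.99  0.06  2.69] 0.5481
pour
60 0 [-0.56  0.47  1.92  0.78  0.42  0.3 ] 0.0
60 -45 [-0.56  0.47  1.92  0.78  0.42 -0.49] 0.0
60 -90 [-0.56  0.47  1.92  0.78  0.42 -1.27] 0.0
60 -120 [-0.56  0.47  1.92  0.78  0.42 -1.8 ] 0.0
60 -150 [-0.56  0.47  1.92  0.78  0.42 -2.32] 0.0
60 -180 [-0.54  0.47  1.9   0.64  0.43 -2.69] 0.0369
50 0 [-0.6   0.48  2.01  1.43  0.4  -0.37] 0.0
50 -45 [-0.6   0.48  2.01  1.43  0.4  -1.16] 0.0
50 -90 [-0.6   0.48  2.01  1.43  0.4  -1.95] 0.0
50 -120 [-0.6   0.48  2.01  1.43  0.4  -2.47] 0.0
50 -150 [-0.58  0.47  1.97  1.15  0.4  -2.69] 0.0607
50 -180 [-0.52  0.46  1.93  0.7   0.34 -2.69] 0.1711
40 0 [-0.64  0.51  2.1   1.93  0.55 -0.9 ] 0.0
40 -45 [-0.64  0.51  2.1   1.93  0.55 -1.69] 0.0
40 -90 [-0.64  0.51  2.1   1.93  0.55 -2.47] 0.0
40 -120 [-0.64  0.5   2.04  1.65  0.51 -2.69] 0.0719
40 -150 [-0.59  0.47  1.97  1.19  0.42 -2.69] 0.1978
40 -180 [-0.5   0.46  1.95  0.74  0.26 -2.69] 0.3104
30 0 [-0.68  0.57  2.17  2.18  0.78 -1.19] 0.0
30 -45 [-0.68  0.57  2.17  2.18  0.78 -1.98] 0.0
30 -90 [-0.68  0.56  2.16  2.11  0.76 -2.69] 0.0204
30 -120 [-0.67  0.51  2.04  1.66  0.61 -2.69] 0.1757
30 -150 [-0.6   0.47  1.96  1.23  0.44 -2.69] 0.3314
30 -180 [-0.48  0.45  1.96  0.79  0.19 -2.69] 0.4529
20 0 [-0.71  0.65  2.23  2.29  1.04 -1.36] 0.0
20 -45 [-0.71  0.65  2.23  2.29  1.04 -2.15] 0.0
20 -90 [-0.73  0.61  2.17  2.1   0.93 -2.69] 0.086
20 -120 [-0.71  0.53  2.04  1.68  0.71 -2.69] 0.2684
20 -150 [-0.61  0.47  1.96  1.27  0.47 -2.69] 0.4608
20 -180 [-0.46  0.44  1.98  0.83  0.13 -2.69] 0.5975
```

```bash
cat > c2.py <<'E'
from kin import *
G=np.array([.553,.230,.085]);G2=np.array([.61,-.19,.18]); q0=[.3,.1,2.0,1.5,1.,0]
for az in [97,67,37]:
 for a in [45,40,35,30]:
  for fl in [0,180]:
    R=tool(7 if az<60 and False else az,a,fl); qq,e=ik(G+R[:,2]*.019,R,q0); print("grasp",az,a,fl,qq.round(2),e.round(3)) if az==97 else 0
print("pour")
for fl in [0,180]:
 for b in [40,25,10]:
  for s in [1,-1]:
   qq=q0; out=[]
   for roll in [0,60,120,150,180]:
    R=tool(93,b,fl+s*roll); qq,e=ik(G2+R[:,2]*.019,R,qq); out.append((round(qq[5],2),round(e,3)))
   print(fl,b,s,out,qq.round(2))
E
python3 c2.py
```

```text
grasp 97 45 0 [-0.02  0.73  1.85  0.99  1.   -0.89] 0.0
grasp 97 45 180 [-0.02  0.73  1.85  0.99  1.    2.25] 0.0
grasp 97 40 0 [-0.05  0.76  1.85  1.04  1.06 -0.96] 0.0
grasp 97 40 180 [-0.05  0.76  1.85  1.04  1.06  2.18] 0.0
grasp 97 35 0 [-0.07  0.79  1.85  1.1   1.13 -1.02] 0.0
grasp 97 35 180 [-0.07  0.79  1.85  1.1   1.13  2.12] 0.0
grasp 97 30 0 [-0.09  0.82  1.85  1.14  1.2  -1.08] 0.0
grasp 97 30 180 [-0.09  0.82  1.85  1.14  1.2   2.06] 0.0
pour
0 40 1 [(np.float64(-0.89), np.float64(0.0)), (np.float64(0.16), np.float64(0.0)), (np.float64(1.2), np.float64(0.0)), (np.float64(1.73), np.float64(0.0)), (np.float64(2.25), np.float64(0.0))] [-0.64  0.78  1.4   0.63  1.61  2.25]
0 40 -1 [(np.float64(-0.89), np.float64(0.0)), (np.float64(-1.94), np.float64(0.0)), (np.float64(-2.69), np.float64(0.251)), (np.float64(-2.69), np.float64(0.703)), (np.float64(-2.69), np.float64(0.843))] [-0.38  0.56  1.57  0.03  1.03 -2.69]
0 25 1 [(np.float64(-0.93), np.float64(0.0)), (np.float64(0.12), np.float64(0.0)), (np.float64(1.17), np.float64(0.0)), (np.float64(1.69), np.float64(0.0)), (np.floa
[... 1505 characters left out ...]
-1 [(np.float64(2.21), np.float64(0.0)), (np.float64(1.17), np.float64(0.0)), (np.float64(0.12), np.float64(0.0)), (np.float64(-0.4), np.float64(0.0)), (np.float64(-0.93), np.float64(0.0))] [-0.68  0.87  1.36  0.76  1.79 -0.93]
180 10 1 [(np.float64(2.2), np.float64(0.0)), (np.float64(2.69), np.float64(0.507)), (np.float64(2.69), np.float64(1.053)), (np.float64(2.69), np.float64(1.352)), (np.float64(2.69), np.float64(1.42))] [-0.34  0.43  2.08  3.74  0.06  2.69]
180 10 -1 [(np.float64(2.2), np.float64(0.0)), (np.float64(1.15), np.float64(0.0)), (np.float64(0.1), np.float64(0.0)), (np.float64(-0.42), np.float64(0.0)), (np.float64(-0.94), np.float64(0.0))] [-0.7   0.97  1.34  0.89  1.97 -0.94]
```

```bash

python3 -m crank '[[[0.8,-0.5,0],[0,0,0.142],1],[[0.8,-0.5,0],[0,0,0.142],1],[[0.8,-0.5,0],[0,0,0.142],1],[[0.8,-0.5,0],[0,0,0.142],1],[[0.8,-0.5,0],[0,0,0.142],1]]' >/dev/null
python3 -m crank '[[[0.8,-0.5,0],[0,0,0.142],1],[[0.8,-0.5,0],[0,0,0.142],1],[[0.8,-0.5,0],[0,0,0.142],1],[[0.8,-0.5,0],[0,0,0.142],1],[[0.8,-0.5,0],[0,0,0.142],1]]' >/dev/null
python3 -m crank '[[[0.8,-0.5,0],[0,0,0.142],1],[[0.8,-0.5,0],[0,0,0.142],1],[[0,0,-1],[0.135,0.018,0],1],[[0,0,-1],[0.135,0.018,0],1],[[0,0,-1],[0.135,0.018,0],1]]' 
cat > rel.py <<'E'
import sys
from kin import *
# target: grasp x y z, az, pitch, roll
v=[float(s) for s in sys.argv[1:]]; o=arm.get_obs(); R=tool(*v[3:6]); X=np.array(v[:3])+.019*R[:,2]
C=o["orientation"]; print("j",o["joints"].round(2),"grasp",(o["position"]-.019*C[:,2]).round(4)); print("shift cm",((X-o["position"])*100).round(2),"turn",Rn.from_matrix(R@C.T).as_rotvec().round(3),"z",R[:,2].round(3))
qq,e=ik(X,R,o["joints"]); print("ik",qq.round(2),e.round(4))
E
python3 rel.py .554 .231 .086 97.5 38 0
```

```text
clock: 4.55
position: [0.5243, 0.1339, 0.283]
orientation: [[0.135, 0.991, 0.015], [0.626, -0.097, 0.774], [0.768, -0.095, -0.633]]
wrist_force: [0.7, 0.9, -0.9]
width: 0.095
grip_force: 0.0
j [-0.27  0.39  1.84  0.88  1.34 -0.54] grasp [0.524  0.1192 0.295 ]
shift cm [  2.78  11.2  -20.87] turn [ 0.028 -0.095  0.227] z [-0.103  0.781 -0.616]
ik [-0.06  0.77  1.85  1.06  1.09 -0.98] 0.0
```

```bash

python3 -m crank '[[[1,0.5,-3],[0.007,-0.024,0.057],1],[[1,0.5,-3],[0.007,-0.024,0.057],1],[[1,0.5,-3],[0.007,-0.024,0.057],1],[[1,0.3,-2.5],[0.007,-0.024,0.057],1],[[0,0,-1.5],[0,0,0],1]]' 
python3 rel.py .554 .231 .086 97.5 38 0
python3 - <<'E'
from h import *
c=arm.calibration("wrist"); im,d=arm.read_camera("wrist"); cv2.imwrite("pics/w2.png",im)
for r in arm.pinpoint("wrist","tumbler_mid"):
    w=W("wrist",r["point"],c); print(round(r["conf"],2),w.round(3),px("wrist",w,c))
print(px("wrist",[.554,.231,.115],c),px("wrist",arm.get_obs()["position"],c))
E
```

```text
clock: 5.05
position: [0.5647, 0.1522, 0.1506]
orientation: [[-0.082, 0.991, -0.105], [0.614, 0.133, 0.778], [0.785, -0.001, -0.62]]
wrist_force: [0.3, 0.1, 0.7]
width: 0.0951
grip_force: 0.0
j [-0.21  0.66  1.78  0.89  1.26 -0.88] grasp [0.5667 0.1375 0.1624]
shift cm [-1.27  9.36 -7.63] turn [ 0.005 -0.    -0.003] z [-0.103  0.781 -0.616]
ik [-0.06  0.77  1.85  1.06  1.09 -0.98] 0.0
0.93 [0.525 0.358 0.04 ] [310. 143.]
0.57 [0.558 0.231 0.061] [322. 211.]
0.57 [0.529 0.139 0.041] [279. 300.]
0.51 [0.664 0.09  0.063] [441. 383.]
[318. 179.] [316. 235.]
```

View pics/w2.png

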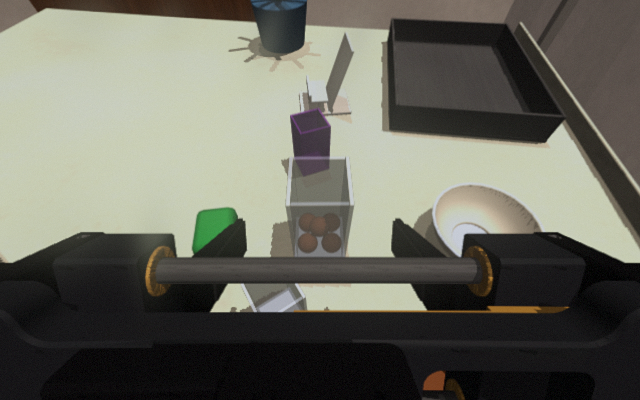

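The tumbler is centred between the fingers, at columns 288–353 with finger centre about 318, and square to them. I'm advancing and gripping.

```bash

python3 -m crank '[[[-0.3,2.3,-1.9],[0,0,0],1],[[-0.3,2.3,-1.9],[0,0,0],1],[[-0.2,2.3,-1.9],[0,0,0],1],[[-0.2,1.6,-1.3],[0,0,0],1],[[-0.1,0.8,-0.6],[0,0,0],1]]' 
python3 -m crank '[[[0,0,0],[0,0,0],-1],[[0,0,0],[0,0,0],-1],[[0,0,0],[0,0,0],-1],[[0,0,0],[0,0,0],-1],[[0,0,0],[0,0,0],-1]]' 35
python3 -m crank '[[[0,0,0],[0,0,0],-1],[[0,0,0],[0,0,0],-1],[[0,0,0],[0,0,0],-1],[[0,0,0],[0,0,0],-1],[[0,0,0],[0,0,0],-1]]' 35
python3 rel.py .554 .231 .086 97.5 38 0
```

```text
clock: 5.65
position: [0.5527, 0.2462, 0.0768]
orientation: [[-0.081, 0.991, -0.104], [0.614, 0.132, 0.778], [0.785, -0.001, -0.62]]
wrist_force: [0.1, -0.5, -0.3]
width: 0.0952
grip_force: 0.0
clock: 6.15
position: [0.5536, 0.245, 0.0764]
orientation: [[-0.082, 0.991, -0.104], [0.614, 0.132, 0.778], [0.785, -0.0, -0.62]]
wrist_force: [-1.8, -0.1, 2.6]
width: 0.0604
grip_force: 1.0
clock: 6.65
position: [0.5536, 0.2453, 0.0764]
orientation: [[-0.082, 0.991, -0.104], [0.614, 0.132, 0.778], [0.785, -0.0, -0.62]]
wrist_force: [-1.3, -4.4, 6.0]
width: 0.0603
grip_force: 34.9
j [-0.06  0.76  1.84  1.05  1.1  -0.97] grasp [0.5556 0.2305 0.0881]
shift cm [-0.16  0.06 -0.21] turn [ 0.005  0.001 -0.002] z [-0.103  0.781 -0.616]
ik [-0.06  0.77  1.85  1.06  1.09 -0.98] 0.0
```

```bash

python3 -m crank '[[[0,0,1],[0,0,0],-1],[[0,0,2],[0,0,0],-1],[[0,0,3.5],[0,0,0],-1],[[0,0,3.5],[0,0,0],-1],[[0,0,3.5],[0,0,0],-1]]' 35
python3 -m crank '[[[0,-1,3],[0,0,0],-1],[[0,-2.5,0],[0,0,0],-1],[[0,-3.5,0],[-0.08,-0.011,0],-1],[[0,-3.5,0],[0.08,0.011,0],-1],[[0,-3.5,0],[0,0,0],-1]]' 
python3 -m crank '[[[0,-3.5,0],[0,0,0],-1],[[0,-3.5,0],[0,0,0],-1],[[0,-3.5,0],[0,0,0],-1],[[0,-3.5,0],[0,0,0],-1],[[0,-3.5,0],[0,0,0],-1]]' 
python3 rel.py .575 -.18 .2 93.3 15 0
```

```text
clock: 7.15
position: [0.553, 0.2455, 0.2124]
orientation: [[-0.081, 0.991, -0.105], [0.615, 0.133, 0.777], [0.784, -0.001, -0.62]]
wrist_force: [-0.0, 0.2, -2.7]
width: 0.06
grip_force: 34.9
clock: 7.65
position: [0.5528, 0.1043, 0.2409]
orientation: [[-0.081, 0.991, -0.105], [0.613, 0.133, 0.779], [0.786, -0.002, -0.618]]
wrist_force: [-0.3, -0.4, -2.5]
width: 0.0599
grip_force: 35.0
clock: 8.15
position: [0.553, -0.0709, 0.2411]
orientation: [[-0.081, 0.991, -0.105], [0.615, 0.132, 0.777], [0.784, -0.002, -0.62]]
wrist_force: [1.4, -1.1, -2.9]
width: 0.0601
grip_force: 35.0
j [-0.55  0.6   1.58  0.65  1.62 -0.88] grasp [ 0.555  -0.0857  0.2529]
shift cm [ 2.09 -9.08 -4.6 ] turn [ 0.406  0.037 -0.075] z [-0.056  0.964 -0.259]
ik [-0.71  0.87  1.44  0.82  1.9  -0.98] 0.0
```

```bash

python3 -m crank '[[[0.5,-2.3,-0.5],[0.1,0.009,-0.019],-1],[[0.5,-2.3,-0.5],[0.1,0.009,-0.019],-1],[[0.5,-2.3,-0.5],[0.1,0.009,-0.019],-1],[[0.5,-2.2,-0.5],[0.1,0.009,-0.019],-1],[[0,0,0],[0,0,0],-1]]' 
python3 rel.py .575 -.18 .2 93.3 15 0
python3 - <<'E'
from h import *
c=arm.calibration("top"); im,d=arm.read_camera("top"); s,ds=arm.read_camera("side")
cv2.imwrite("pics/p1.png",cv2.vconcat([cv2.resize(im[120:260,300:480],None,fx=2.6,fy=2,interpolation=3),cv2.resize(s[160:300,240:420],None,fx=2.6,fy=2,interpolation=3)]))
E
```

```text
clock: 8.65
position: [0.573, -0.1632, 0.2178]
orientation: [[-0.01, 0.999, -0.051], [0.259, 0.052, 0.964], [0.966, -0.004, -0.259]]
wrist_force: [-0.2, -0.1, -2.9]
width: 0.0596
grip_force: 35.0
j [-0.72  0.84  1.44  0.83  1.92 -0.95] grasp [ 0.574  -0.1815  0.2228]
shift cm [ 0.1   0.15 -2.28] turn [ 0.001 -0.003  0.005] z [-0.056  0.964 -0.259]
ik [-0.71  0.87  1.44  0.82  1.9  -0.98] 0.0
```

View pics/p1.png

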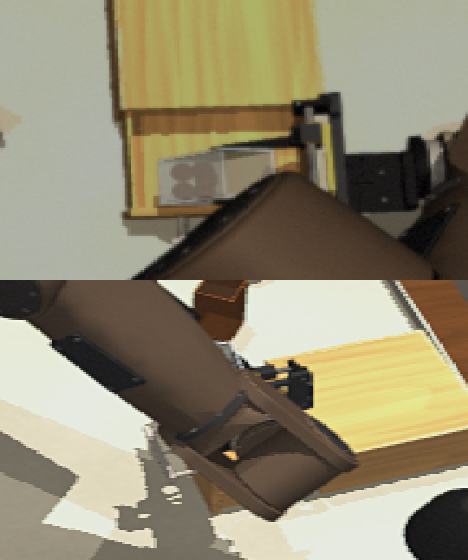

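The tumbler, with balls visible inside at about (205,180) in the picture, is over the open drawer near the front panel. I'm rolling it toward horizontal.

```bash

python3 -m crank '[[[0,0,0],[-0.008,0.14,-0.037],-1],[[0,0,0],[-0.008,0.14,-0.037],-1],[[0,0,0],[-0.008,0.14,-0.037],-1],[[0,0,0],[-0.008,0.14,-0.037],-1],[[0,0,0],[-0.008,0.14,-0.037],-1]]' >/dev/null
python3 -m crank '[[[0,0,0],[-0.008,0.14,-0.037],-1],[[0,0,0],[-0.008,0.14,-0.037],-1],[[0,0,0],[-0.008,0.14,-0.037],-1],[[0,0,0],[-0.008,0.14,-0.037],-1],[[0,0,0],[-0.008,0.14,-0.037],-1]]' 
python3 rel.py .572 -.18 .185 93.3 15 120
```

```text
clock: 9.75
position: [0.5735, -0.1591, 0.2224]
orientation: [[0.989, 0.131, -0.066], [0.097, -0.251, 0.963], [0.11, -0.959, -0.261]]
wrist_force: [-0.4, -0.0, -1.8]
width: 0.0601
grip_force: 35.0
j [-0.71  0.84  1.43  0.83  1.93  0.51] grasp [ 0.5747 -0.1774  0.2274]
shift cm [-0.25 -0.25 -4.23] turn [-0.037  0.615 -0.176] z [-0.056  0.964 -0.259]
ik [-0.72  0.89  1.45  0.81  1.88  1.09] 0.0
```

```bash

python3 -m crank '[[[0,0,-1.3],[0,0,0],-1],[[0,0,-1.5],[0,0,0],-1],[[-0.2,-0.2,-1.2],[-0.004,0.07,-0.018],-1],[[0,0,0],[-0.004,0.07,-0.018],-1],[[0,0,0],[-0.004,0.07,-0.018],-1]]'
python3 -m crank '[[[0,0,0],[-0.005,0.1,-0.027],-1],[[0,0,0],[-0.005,0.1,-0.027],-1],[[0,0,0],[-0.005,0.1,-0.027],-1],[[0,0,0],[-0.005,0.1,-0.027],-1],[[0,0,0],[-0.005,0.1,-0.027],-1]]'
python3 -m crank '[[[0,0,0],[-0.005,0.1,-0.027],-1],[[0,0,0],[-0.005,0.1,-0.027],-1],[[0,0,0],[-0.005,0.1,-0.027],-1],[[0,0,0],[-0.005,0.1,-0.027],-1],[[0,0,0],[-0.005,0.1,-0.027],-1]]'
python3 -m crank '[[[0,0,0],[0,0,0],-1],[[0,0,0],[0,0,0],-1],[[0,0,0],[0,0,0],-1],[[0,0,0],[0,0,0],-1],[[0,0,0],[0,0,0],-1]]'
python3 rel.py .572 -.18 .185 93.3 15 170
python3 - <<'E'
from h import *
im,d=arm.read_camera("top"); cv2.imwrite("pics/p2.png",cv2.resize(im[140:260,310:450],None,fx=4,fy=4,interpolation=3))
c=arm.calibration("top")
for i in range(2):
  for r in arm.look_for("top","ball%d_center"%i): w=W("top",r["point"],c); print(round(r["conf"],2),w.round(3))
E
```

```text
clock: 10.25
position: [0.5712, -0.162, 0.1795]
orientation: [[0.995, -0.081, -0.067], [0.044, -0.26, 0.965], [-0.095, -0.962, -0.255]]
wrist_force: [-0.4, -0.3, -1.7]
width: 0.0598
grip_force: 35.0
clock: 10.75
position: [0.5712, -0.162, 0.1799]
orientation: [[0.823, -0.564, -0.062], [-0.091, -0.239, 0.967], [-0.56, -0.79, -0.248]]
wrist_force: [0.5, 0.6, -2.3]
width: 0.0599
grip_force: 35.0
clock: 11.25
position: [0.5712, -0.162, 0.18]
orientation: [[0.436, -0.899, -0.054], [-0.197, -0.153, 0.968], [-0.878, -0.411, -0.243]]
wrist_force: [0.8, -1.1, -1.9]
width: 0.06
grip_force: 35.0
clock: 11.75
position: [0.5714, -0.1625, 0.1809]
orientation: [[0.437, -0.898, -0.053], [-0.197, -0.153, 0.968], [-0.878, -0.413, -0.243]]
wrist_force: [0.2, 0.4, -1.6]
width: 0.0596
grip_force: 35.0
j [-0.72  0.89  1.45  0.82  1.89  1.7 ] grasp [ 0.5724 -0.1809  0.1856]
shift cm [-0.04  0.08 -0.09] turn [-0.03   0.256 -0.064] z [-0.056  0.964 -0.259]
ik [-0.72  0.89  1.45  0.81  1.88  1.97] 0.0
0.63 [ 0.769 -0.173  0.107]
```

View pics/p2.png

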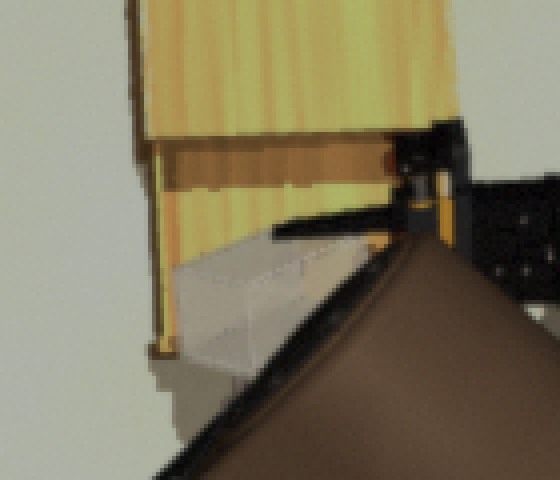

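The tumbler (around (240,290)) looks empty. Reddish ball edges show under the gripper at (390,160). I'll roll a little further, then roll back up and inspect the drawer.

```bash

python3 -m crank '[[[0,0,0.5],[-0.006,0.12,-0.03],-1],[[0,0,0],[-0.006,0.12,-0.03],-1],[[0,0,0],[0,0,0],-1],[[0,0,0],[0,0,0],-1],[[0,0,2],[0,0,0],-1]]' >/dev/null
python3 -m crank '[[[0,0,2],[0.008,-0.14,0.037],-1],[[0,0,2],[0.008,-0.14,0.037],-1],[[0,0,2],[0.008,-0.14,0.037],-1],[[0,0,2],[0.008,-0.14,0.037],-1],[[-3,0,2],[0.008,-0.14,0.037],-1]]' >/dev/null
python3 -m crank '[[[-3,3,0],[0.008,-0.14,0.037],-1],[[-3,3,0],[0.008,-0.14,0.037],-1],[[-2,3,0],[0.008,-0.14,0.037],-1],[[-2,3,0],[0.008,-0.14,0.037],-1],[[-2,3,0],[0.008,-0.14,0.037],-1]]' 
python3 -m crank '[[[-2,3,0],[0.008,-0.14,0.037],-1],[[0,3,0],[0.008,-0.14,0.037],-1],[[0,3,0],[0.008,-0.14,0.037],-1],[[0,3,0],[0.008,-0.14,0.037],-1],[[0,0,0],[0.008,-0.14,0.037],-1]]'
python3 rel.py .46 -.2 .1 93.3 38 0
python3 - <<'E'
from h import *
im,d=arm.read_camera("top"); s,ds=arm.read_camera("side")
cv2.imwrite("pics/p3.png",cv2.vconcat([cv2.resize(im[120:260,280:480],None,fx=2.6,fy=2,interpolation=3),cv2.resize(s[160:300,240:440],None,fx=2.6,fy=2,interpolation=3)]))
c=arm.calibration("top")
for r in arm.look_for("top","ball0_center"): w=W("top",r["point"],c); print(round(r["conf"],2),w.round(3),px("top",w))
for t in ["drawer_handle","drawer_floor"]:
  for r in arm.pinpoint("top",t): w=W("top",r["point"],c); print(t,round(r["conf"],2),w.round(3))
E
```

```text
clock: 13.4
position: [0.4204, -0.0113, 0.3072]
orientation: [[0.993, 0.093, -0.068], [0.089, -0.246, 0.965], [0.074, -0.965, -0.253]]
wrist_force: [0.0, 0.6, -1.6]
width: 0.0596
grip_force: 35.0
clock: 13.9
position: [0.4004, 0.11, 0.3074]
orientation: [[0.681, 0.729, -0.069], [0.237, -0.129, 0.963], [0.693, -0.672, -0.261]]
wrist_force: [-0.9, 0.1, -1.2]
width: 0.0599
grip_force: 35.0
j [-0.5   0.41  2.1   0.96  1.67 -0.28] grasp [0.4017 0.0917 0.3124]
shift cm [  5.88 -29.51 -21.91] turn [-0.334 -0.716  0.333] z [-0.045  0.787 -0.616]
ik [-0.81  0.78  1.75  0.54  1.42 -1.18] 0.0
0.37 [ 0.621 -0.285  0.036] [412. 198.]
drawer_handle 0.98 [ 0.496 -0.207  0.053]
```

View pics/p3.png

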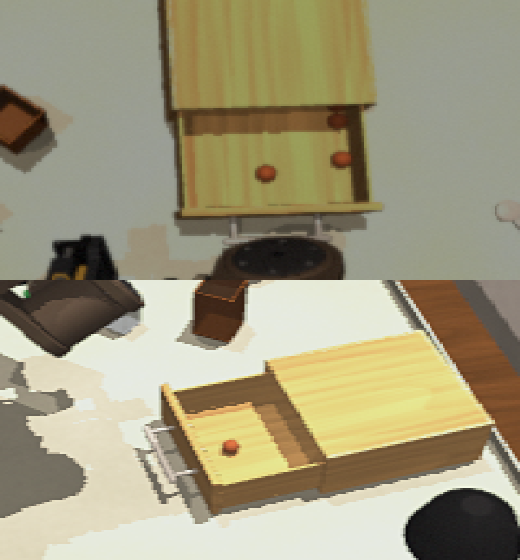

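Three balls show in the drawer at (266,173), (342,158) and (337,120), and none on the table. Next I'll check numerically that the tumbler is empty, since the other two should be under the housing.

```bash
cat > blobs.py <<'E'
from h import *
for cam in ["top","side","wrist"]:
    c=arm.calibration(cam); im,d=arm.read_camera(cam); h=cv2.cvtColor(im,cv2.COLOR_BGR2HSV)
    m=((h[...,0]<12)|(h[...,0]>176))&(h[...,1]>120)&(h[...,2]>50)
    n,l,st,ce=cv2.connectedComponentsWithStats(m.astype(np.uint8))
    for i in range(1,n):
        if st[i,4]>=6: u,v=ce[i]; z=d[l==i]; z=z[z>0]; print(cam,st[i,4],ce[i].round(),unpx(cam,u,v,np.median(z),c).round(3) if len(z) else "")
    for r in arm.look_for(cam,"ball0_center"): w=W(cam,r["point"],c); print(" net",cam,round(r["conf"],2),w.round(3))
    cv2.imwrite(f"pics/b_{cam}.png",im)
E
python3 blobs.py; python3 rel.py .40 .06 .30 93.3 38 0
```

```text
top 6 [119.  54.] [ 1.434  1.016 -0.754]
top 10 [409. 174.] [ 0.694 -0.278  0.036]
top 7 [289. 178.] [0.679 0.079 0.005]
top 42 [410. 180.] [ 0.675 -0.279  0.035]
top 42 [411. 199.] [ 0.618 -0.283  0.036]
top 37 [382. 206.] [ 0.596 -0.196  0.036]
 net top 0.44 [ 0.62  -0.281  0.038]
side 34 [327. 160.] [0.681 0.112 0.103]
side 98 [323. 172.] [0.654 0.067 0.093]
side 8 [315. 182.] [0.628 0.084 0.025]
side 8 [320. 186.] [0.643 0.073 0.016]
side 31 [328. 243.] [ 0.598 -0.203  0.034]
 net side 0.59 [0.752 0.271 0.028]
wrist 38308 [136. 125.] [-0.132  1.143  0.584]
j [-0.5   0.41  2.1   0.96  1.67 -0.27] grasp [0.4028 0.0889 0.3109]
shift cm [-0.24 -3.23 -1.77] turn [-0.334 -0.724  0.34 ] z [-0.045  0.787 -0.616]
ik [-0.48  0.26  2.04  0.75  1.46 -0.87] 0.0
```

```bash
cat > d.py <<'E'
from kin import *
q=arm.get_obs()["joints"]
def path(name,kf,n=20):
    qq=q; prev=None; out=[]
    for k in range(len(kf)-1):
        for s in np.linspace(0,1,n):
            v=np.array(kf[k])*(1-s)+np.array(kf[k+1])*s; R=tool(*v[3:]); qn,e=ik(v[:3]+.019*R[:,2],R,qq); out.append((e,np.abs(qn-qq).max())); qq=qn
        print(name,kf[k+1],qq.round(2),"err",max(o[0] for o in out).round(4),"maxstep",max(o[1] for o in out[1:]).round(2))
path("A",[[.40,.09,.31,93,15,44],[.38,-.05,.3,93,38,0],[.40,-.2,.25,3,38,0],[.43,-.21,.10,3,38,0],[.605,-.2,.10,3,38,0]])
for az in [93,75,55]:
    path("B%d"%az,[[.40,.09,.31,93,15,44],[.38,-.05,.3,az,15,0],[.42,-.22,.25,az,15,-90],[.42,-.22,.10,az,15,-90],[.57,-.21,.10,az,15,-90]])
E
python3 d.py
```

```text
A [0.38, -0.05, 0.3, 93, 38, 0] [-0.71  0.3   1.98  0.61  1.58 -0.99] err 0.0 maxstep 0.04
A [0.4, -0.2, 0.25, 3, 38, 0] [-1.04  0.17  2.4   1.54  0.77 -0.82] err 0.0 maxstep 0.09
A [0.43, -0.21, 0.1, 3, 38, 0] [-0.97  0.64  2.49  2.11  0.9  -1.56] err 0.0 maxstep 0.09
A [0.605, -0.2, 0.1, 3, 38, 0] [-0.62  0.66  2.15  2.23  0.68 -1.24] err 0.0 maxstep 0.09
B93 [0.38, -0.05, 0.3, 93, 15, 0] [-0.78  0.48  2.01  0.73  1.8  -1.13] err 0.0 maxstep 0.05
B93 [0.42, -0.22, 0.25, 93, 15, -90] [-0.92  0.7   1.68  0.62  1.94 -2.69] err 0.0251 maxstep 0.09
B93 [0.42, -0.22, 0.1, 93, 15, -90] [-0.91  0.92  1.69  0.56  1.73 -2.69] err 0.163 maxstep 0.09
B93 [0.57, -0.21, 0.1, 93, 15, -90] [-0.75  1.02  1.41  0.77  1.83 -2.65] err 0.163 maxstep 0.09
B75 [0.38, -0.05, 0.3, 75, 15, 0] [-0.89  0.41  2.16  0.9   1.66 -1.11] err 0.0 maxstep 0.05
B75 [0.42, -0.22, 0.25, 75, 15, -90] [-1.02  0.65  1.82  0.8   1.78 -2.66] err 0.0 maxstep 0.08
B75 [0.42, -0.22, 0.1, 75, 15, -90] [-1.    0.88  1.83  0.74  1.58 -2.69] err 0.1394 maxstep 0.08
B75 [0.57, -0.21, 0.1, 75, 15, -90] [-0.82  0.96  1.6   0.96  1.64 -2.65] err 0.1394 maxstep 0.08
B55 [0.38, -0.05, 0.3, 55, 15, 0] [-1.    0.33  2.34  1.11  1.51 -1.14] err 0.0 maxstep 0.05
B55 [0.42, -0.22, 0.25, 55, 15, -90] [-1.11  0.58  2.01  1.01  1.6  -2.66] err 0.0 maxstep 0.08
B55 [0.42, -0.22, 0.1, 55, 15, -90] [-1.08  0.84  1.99  0.94  1.42 -2.69] err 0.1531 maxstep 0.08
B55 [0.57, -0.21, 0.1, 55, 15, -90] [-0.87  0.9   1.8   1.21  1.44 -2.69] err 0.1531 maxstep 0.08
```

```bash

python3 -m crank '[[[-0.3,-2,0],[-0.056,-0.121,0.057],-1],[[-0.3,-2.5,0],[-0.056,-0.121,0.057],-1],[[-0.3,-2.5,0],[-0.056,-0.121,0.057],-1],[[-0.3,-2.5,0],[-0.056,-0.121,0.057],-1],[[-0.3,-2.5,0],[-0.056,-0.121,0.057],-1]]' 50 >/dev/null
python3 -m crank '[[[0,0,0],[-0.056,-0.121,0.057],-1],[[0,0,0],[0,0,0],-1]]' 
python3 rel.py .40 -.2 .25 3.3 38 0
```

```text
clock: 15.15
position: [0.3862, -0.0127, 0.3067]
orientation: [[-0.041, 0.998, -0.044], [0.618, 0.06, 0.784], [0.785, 0.005, -0.62]]
wrist_force: [0.5, -0.4, -1.3]
width: 0.0597
grip_force: 50.0
j [-0.66  0.27  1.97  0.63  1.59 -0.94] grasp [ 0.387  -0.0275  0.3185]
shift cm [  2.88 -18.65  -6.84] turn [ 0.008  0.    -1.573] z [ 0.787  0.045 -0.616]
ik [-1.04  0.17  2.4   1.53  0.78 -0.82] 0.0
```

```bash

python3 -m crank '[[[0,-1.5,0],[0,0,-0.12],-1],[[0,-1.5,0],[0,0,-0.12],-1],[[0,-1.5,0],[0,0,-0.12],-1],[[0,-1.5,0],[0,0,-0.12],-1],[[0,-1.5,0],[0,0,-0.12],-1]]' >/dev/null
python3 -m crank '[[[0,-1.5,0],[0,0,-0.12],-1],[[0,-1.5,0],[0,0,-0.12],-1],[[0,-1.5,0],[0,0,-0.12],-1],[[0,-1.5,0],[0,0,-0.12],-1],[[0,-1.5,0],[0,0,-0.12],-1]]' >/dev/null
python3 -m crank '[[[0.5,-1.5,0],[0,0,-0.12],-1],[[0.5,-1.5,0],[0,0,-0.12],-1],[[0.5,0,0],[0,0,-0.12],-1],[[0,0,0],[0,0,0],-1]]' 
python3 rel.py .43 -.208 .105 3.3 38 0; python3 log.py
python3 - <<'E'
from h import *
c=arm.calibration("wrist"); im,d=arm.read_camera("wrist"); s,_=arm.read_camera("side"); t,_=arm.read_camera("top")
cv2.imwrite("pics/p4.png",cv2.vconcat([im, cv2.hconcat([cv2.resize(s[130:300,240:440],(320,200),interpolation=3),cv2.resize(t[130:290,270:470],(320,200),interpolation=3)])]))
E
```

```text
clock: 16.55
position: [0.4013, -0.1906, 0.3055]
orientation: [[0.617, 0.069, 0.784], [0.04, -0.998, 0.056], [0.786, -0.003, -0.618]]
wrist_force: [0.3, 1.1, -2.1]
width: 0.06
grip_force: 50.0
j [-1.07 -0.    2.32  1.26  0.85 -0.47] grasp [ 0.3864 -0.1917  0.3173]
shift cm [  4.37  -1.65 -21.22] turn [-0.003 -0.003 -0.011] z [ 0.787  0.045 -0.616]
ik [-0.97  0.62  2.49  2.1   0.89 -1.54] 0.0
[-1.069 -0.004  2.318  1.256  0.85  -0.469]
```

View pics/p4.png

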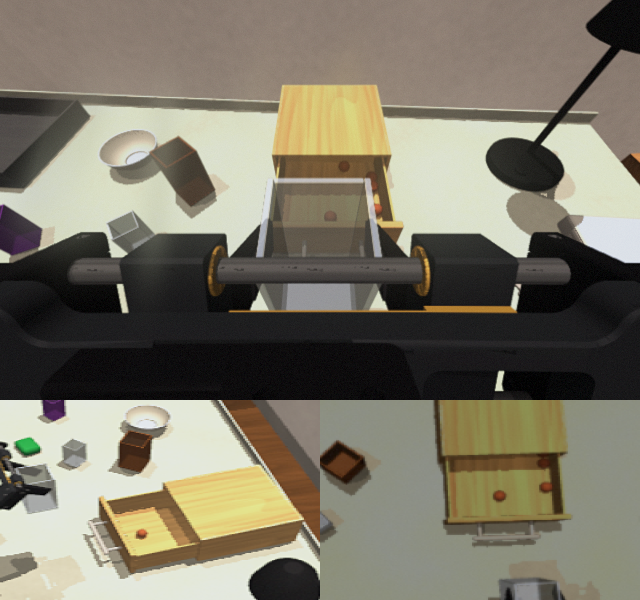

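The tumbler is empty: its floor is clear at (320,290). The drawer holds the balls, seen at (343,166), (372,180), (377,209) and (330,216), the (372,180) patch covering two. I'm lowering to push the handle.

```bash

python3 -m crank '[[[0.5,-0.4,-2.5],[0,0,-0.004],-1],[[0.5,-0.4,-3.5],[0,0,-0.004],-1],[[0.5,-0.4,-3.5],[0,0,-0.003],-1],[[0.5,-0.4,-3.5],[0,0,0],-1],[[0.4,0,-3],[0,0,0],-1]]' 
python3 -m crank '[[[0,0,-2.5],[0,0,0],-1],[[0,0,-2],[0,0,0],-1],[[0,0,-0.7],[0,0,0],-1],[[0,0,0],[0,0,0],-1]]' 
python3 rel.py .60 -.2 .105 3.3 38 0
```

```text
clock: 17.2
position: [0.426, -0.2098, 0.1444]
orientation: [[0.616, 0.059, 0.785], [0.039, -0.998, 0.045], [0.787, 0.003, -0.617]]
wrist_force: [0.6, -0.4, -1.4]
width: 0.0599
grip_force: 50.0
clock: 17.6
position: [0.4257, -0.2092, 0.0926]
orientation: [[0.617, 0.059, 0.785], [0.036, -0.998, 0.047], [0.786, -0.0, -0.618]]
wrist_force: [0.1, -0.9, -2.1]
width: 0.0601
grip_force: 50.0
j [-1.02  0.63  2.52  2.06  0.91 -1.58] grasp [ 0.4108 -0.2101  0.1043]
shift cm [18.92  1.01  0.07] turn [-0.    -0.003 -0.002] z [ 0.787  0.045 -0.616]
ik [-0.63  0.65  2.16  2.21  0.68 -1.23] 0.0
```

```bash

python3 -m crank '[[[1.3,0.07,0],[0,0,0],-1],[[1.3,0.07,0],[0,0,0],-1],[[1.0,0.06,0],[0,0,0],-1],[[1,0.06,0],[0,0,0],-1],[[1,0.06,0],[0,0,0],-1]]' | egrep 'pos|wrist|orien'
python3 -m crank '[[[1,0.06,0],[0,0,0],-1],[[1,0.06,0],[0,0,0],-1],[[1.0,0.06,0],[0,0,0],-1],[[1,0.06,0],[0,0,0],-1],[[1,0.06,0],[0,0,0],-1]]' | egrep 'pos|wrist|orien'
python3 -m crank '[[[1.2,0.07,0],[0,0,0],-1],[[1.2,0.07,0],[0,0,0],-1],[[1.2,0.07,0],[0,0,0],-1]]'| egrep 'pos|wrist|orien'
python3 - <<'E'
from h import *
for cam in ["top","side"]:
  c=arm.calibration(cam);arm.read_camera(cam)
  for t in ["drawer_handle"]:
    for r in arm.pinpoint(cam,t): w=W(cam,r["point"],c); print(t,round(r["conf"],2),w.round(3))
E
```

```text
position: [0.482, -0.2054, 0.0942]
orientation: [[0.617, 0.06, 0.785], [0.039, -0.998, 0.045], [0.786, 0.003, -0.618]]
wrist_force: [-1.7, -0.8, -1.2]
position: [0.5322, -0.2021, 0.094]
orientation: [[0.617, 0.06, 0.785], [0.039, -0.998, 0.046], [0.786, 0.002, -0.618]]
wrist_force: [-1.7, -0.1, -1.3]
position: [0.5683, -0.2, 0.0939]
orientation: [[0.617, 0.06, 0.785], [0.039, -0.998, 0.046], [0.786, 0.002, -0.618]]
wrist_force: [-2.6, -0.3, -3.0]
drawer_handle 0.87 [ 0.586 -0.201  0.052]
drawer_handle 0.77 [ 0.596 -0.199  0.05 ]
```

```bash

python3 -m crank '[[[1,0.06,0],[0,0,0],-1],[[1,0.06,0],[0,0,0],-1],[[1.0,0.06,0],[0,0,0],-1],[[0.4,0.02,0],[0,0,0],-1]]' | egrep 'pos|wrist|orien'
for i in 1; do python3 -m crank '[[[0.3,0.02,0],[0,0,0],-1],[[0,0,0],[0,0,0],-1]]' | egrep 'pos|wrist'; done
python3 -m crank '[[[0.3,0.02,0],[0,0,0],-1],[[0,0,0],[0,0,0],-1]]' | egrep 'pos|wrist'
```

```text
position: [0.6026, -0.1983, 0.0942]
orientation: [[0.616, 0.06, 0.785], [0.039, -0.998, 0.045], [0.787, 0.003, -0.618]]
wrist_force: [-1.5, -0.7, -2.2]
position: [0.6048, -0.1979, 0.0941]
wrist_force: [-0.4, 1.1, -1.7]
position: [0.6075, -0.1978, 0.094]
wrist_force: [0.5, 0.5, -1.5]
```

```bash

python3 -m crank '[[[0.25,0.02,0],[0,0,0],-1],[[0,0,0],[0,0,0],-1]]' | egrep 'pos|wrist'
python3 -m crank '[[[0.25,0.02,0],[0,0,0],-1],[[0,0,0],[0,0,0],-1]]' | egrep 'pos|wrist'
python3 - <<'E'
from h import *
for cam in ["top","side"]:
  c=arm.calibration(cam);im,_=arm.read_camera(cam);cv2.imwrite(f"pics/q_{cam}.png",im)
  for t in ["drawer_handle"]:
    for r in arm.pinpoint(cam,t): w=W(cam,r["point"],c); print(t,round(r["conf"],2),w.round(3))
E
```

```text
position: [0.61, -0.1976, 0.094]
wrist_force: [-0.2, 0.0, -2.0]
position: [0.6126, -0.1974, 0.094]
wrist_force: [-0.9, 0.2, -1.2]
drawer_handle 0.76 [ 0.631 -0.197  0.053]
drawer_handle 0.61 [ 0.636 -0.198  0.051]
```

```bash

for i in a; do
python3 -m crank '[[[0.2,0.01,0],[0,0,0],-1],[[0,0,0],[0,0,0],-1]]' | egrep 'pos|wrist'
python3 -m crank '[[[0.2,0.01,0],[0,0,0],-1],[[0,0,0],[0,0,0],-1]]' | egrep 'pos|wrist'; done
```

```text
position: [0.6142, -0.1973, 0.0938]
wrist_force: [-3.9, -0.4, -1.1]
position: [0.6149, -0.197, 0.0931]
wrist_force: [-13.9, -1.7, 2.9]
```

The drawer hit its stop with 14 N at the wrist. I'm backing off, lifting and turning back.

```bash

python3 -m crank '[[[-2,-0.1,0],[0,0,0],-1],[[-4,-0.2,0],[0,0,0],-1],[[-4,-0.2,2],[0,0,0],-1],[[-4,0,3.5],[0,0,0],-1],[[-3,0,3.8],[0,0,0],-1]]' >/dev/null
python3 -m crank '[[[-2,0,3.8],[0,0,0],-1],[[-1,0,3.5],[0,0,0],-1],[[0,0,3],[0,0,0],-1],[[0,1.5,0],[0,0,0.12],-1],[[0,1.5,0],[0,0,0.12],-1]]' >/dev/null
python3 -m crank '[[[0,1.5,0],[0,0,0.12],-1],[[0,1.5,0],[0,0,0.12],-1],[[0,1.5,0],[0,0,0.12],-1],[[0,1.5,0],[0,0,0.12],-1],[[0,1.5,0],[0,0,0.12],-1]]' | egrep 'pos|orie|grip'
python3 -m crank '[[[0,1.5,0],[0,0,0.12],-1],[[0,1.5,0],[0,0,0.12],-1],[[0,1.5,0],[0,0,0.12],-1],[[0,1.5,0],[0,0,0.12],-1],[[0,1.5,0],[0,0,0.12],-1]]' >/dev/null
python3 rel.py .5556 .2305 .25 97.5 38.4 0
python3 - <<'E'
from h import *
for cam in ["top","side"]:
  c=arm.calibration(cam);im,_=arm.read_camera(cam);cv2.imwrite(f"pics/r_{cam}.png",im)
  for t in ["drawer_handle","unit"]:
    for r in arm.pinpoint(cam,t): w=W(cam,r["point"],c); print(t,round(r["conf"],2),w.round(3))
E
```

```text
position: [0.4186, -0.0968, 0.2881]
orientation: [[0.381, 0.786, 0.487], [0.487, -0.618, 0.617], [0.786, 0.002, -0.618]]
grip_force: 50.0
j [-0.67  0.31  1.97  0.71  1.51 -0.89] grasp [ 0.4177 -0.0367  0.2998]
shift cm [13.49 26.71 -4.98] turn [-0.004  0.002  0.197] z [-0.102  0.777 -0.621]
ik [-0.05  0.52  1.75  0.94  1.28 -0.67] 0.0
drawer_handle 0.93 [ 0.636 -0.196  0.05 ]
```

```bash

python3 -m crank '[[[1.2,2,0],[0,0,0.03],-1],[[1.5,3,0],[0,0,0.03],-1],[[1.5,3,0],[0,0,0.03],-1],[[1.5,3,0],[0,0,0.03],-1],[[1.5,3,0],[0,0,0.03],-1]]' >/dev/null
python3 -m crank '[[[1.5,3,0],[0,0,0.03],-1],[[1.5,3,-1],[0,0,0.017],-1],[[1.5,3,-1],[0,0,0],-1],[[1.5,3,-1],[0,0,0],-1],[[0.3,0.7,-1],[0,0,0],-1]]' >/dev/null
python3 -m crank '[[[0,0,0],[0,0,0],-1]]' >/dev/null
python3 rel.py .5556 .2305 .088 97.5 38.4 0
python3 - <<'E'
from h import *
c=arm.calibration("wrist"); im,d=arm.read_camera("wrist"); s,ds=arm.read_camera("side")
cc=arm.calibration("side"); P=arm.get_obs()["position"]; u,v=px("side",P,cc).astype(int); print(u,v)
cv2.imwrite("pics/f1.png",cv2.hconcat([cv2.resize(im[130:330,200:440],(400,333)),cv2.resize(s[max(v-55,0):v+55,u-66:u+66],(400,333),interpolation=3)]))
for cam,c0 in (("wrist",c),("side",cc)):
  for t in ["tumbler","tumbler_mid"]:
    for r in arm.pinpoint(cam,t): w=W(cam,r["point"],c0); print(cam,t,round(r["conf"],2),w.round(3))
E
```

```text
j [-0.06  0.51  1.75  0.94  1.29 -0.66] grasp [0.5551 0.2299 0.2584]
shift cm [  0.04   0.05 -17.05] turn [-0.004 -0.001  0.005] z [-0.102  0.777 -0.621]
ik [-0.05  0.76  1.84  1.05  1.09 -0.97] 0.0
284 113
wrist tumbler 0.75 [0.555 0.23  0.174]
wrist tumbler_mid 0.87 [0.56  0.233 0.23 ]
side tumbler 0.73 [0.528 0.36  0.   ]
side tumbler 0.72 [0.558 0.228 0.174]
side tumbler 0.69 [0.666 0.088 0.   ]
side tumbler 0.56 [0.529 0.133 0.001]
side tumbler_mid 0.78 [0.664 0.088 0.06 ]
side tumbler_mid 0.66 [0.559 0.23  0.227]
side tumbler_mid 0.57 [0.529 0.138 0.037]
side tumbler_mid 0.48 [0.529 0.363 0.041]
```

View pics/f1.png

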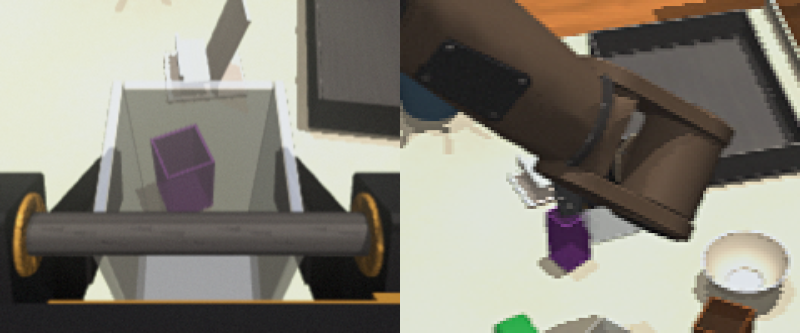

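The tumbler is empty and upright in the grip (left half, columns 95–300). I'm lowering it, slowly at the end.

```bash

python3 -m crank '[[[0,0,-2],[0,0,0],-1],[[0,0,-3.5],[0,0,0],-1],[[0,0,-3.5],[0,0,0],-1],[[0,0,-3.5],[0,0,0],-1],[[0,0,-2.5],[0,0,0],-1]]' | egrep 'pos|wrist'
python3 -m crank '[[[0,0,-0.7],[0,0,0],-1],[[0,0,-0.4],[0,0,0],-1],[[0,0,-0.2],[0,0,0],-1],[[0,0,0],[0,0,0],-1]]' | egrep 'pos|wrist'
python3 -m crank '[[[0,0,-0.25],[0,0,0],-1],[[0,0,0],[0,0,0],-1]]' | egrep 'pos|wrist'
python3 -m crank '[[[0,0,-0.2],[0,0,0],-1],[[0,0,0],[0,0,0],-1]]' | egrep 'pos|wrist'
```

```text
position: [0.5536, 0.2441, 0.0964]
wrist_force: [1.1, 0.1, -2.2]
position: [0.5542, 0.2447, 0.0859]
wrist_force: [0.1, 0.7, -1.8]
position: [0.5539, 0.2448, 0.0829]
wrist_force: [0.2, -0.2, -1.8]
position: [0.5537, 0.2448, 0.0804]
wrist_force: [-0.8, 0.5, -2.0]
```

Grasp contact was at a TCP height of about 0.0764, so 4 mm remain.

```bash

python3 -m crank '[[[0,0,-0.2],[0,0,0],-1],[[0,0,0],[0,0,0],-1]]' | egrep 'pos|wrist'
python3 -m crank '[[[0,0,-0.12],[0,0,0],-1],[[0,0,0],[0,0,0],-1]]' | egrep 'pos|wrist'
python3 -m crank '[[[0,0,-0.1],[0,0,0],-1],[[0,0,0],[0,0,0],-1]]' | egrep 'pos|wrist'
```

```text
position: [0.5537, 0.2448, 0.0782]
wrist_force: [0.7, -0.6, -2.8]
position: [0.5537, 0.2448, 0.0771]
wrist_force: [-0.7, -0.3, -1.8]
position: [0.5538, 0.2448, 0.0766]
wrist_force: [-0.1, -1.2, 2.0]
```

```bash

python3 -m crank '[[[0,0,-0.04],[0,0,0],-1],[[0,0,0],[0,0,0],-1]]' | egrep 'pos|wrist'
python3 -m crank '[[[0,0,0],[0,0,0],0.4],[[0,0,0],[0,0,0],0.6],[[0,0,0],[0,0,0],0.95],[[0,0,0],[0,0,0],0.95],[[0,0,0],[0,0,0],0.95]]' | egrep 'pos|wrist|width'
python3 -m crank '[[[0.1,-0.8,0.6],[0,0,0],0.95],[[0.2,-1.6,1.3],[0,0,0],0.95],[[0.3,-2.3,1.9],[0,0,0],0.95],[[0.3,-2.3,1.9],[0,0,0],0.95],[[0.3,-2.3,1.9],[0,0,0],0.95]]' | egrep 'pos|wrist|width'
python3 -m crank '[[[0,-2,3],[0,0,0],0.95],[[0,-2,3],[0,0,0],0.95],[[0,-3,3],[0,0,0],0.95],[[0,-3,2],[0,0,0],0.95],[[0,0,0],[0,0,0],0.95]]' | egrep 'pos|wrist|width'
python3 - <<'E'
from h import *
for cam in ["top","side"]:
  c=arm.calibration(cam);im,d=arm.read_camera(cam);cv2.imwrite(f"pics/z_{cam}.png",im)
  for t in ["tumbler_mid","tumbler","drawer_handle","keybowl","earbud","phonestand","spoonkey"]:
    for r in arm.pinpoint(cam,t): w=W(cam,r["point"],c); print(cam,t,round(r["conf"],2),w.round(3))
E
```

```text
position: [0.5538, 0.2448, 0.0766]
wrist_force: [-0.7, -3.4, 7.1]
position: [0.5537, 0.2448, 0.0757]
wrist_force: [0.0, 0.5, -0.2]
width: 0.0909
position: [0.5657, 0.1503, 0.1529]
wrist_force: [0.0, -0.5, 0.4]
width: 0.0924
position: [0.5666, 0.0483, 0.2644]
wrist_force: [-0.0, 0.0, 0.4]
width: 0.0929
top tumbler_mid 0.83 [0.558 0.232 0.056]
top tumbler_mid 0.73 [0.524 0.136 0.037]
top tumbler_mid 0.65 [0.523 0.359 0.038]
top tumbler_mid 0.59 [0.666 0.09  0.059]
top tumbler 0.84 [0.555 0.234 0.002]
top tumbler 0.83 [0.66  0.094 0.   ]
top tumbler 0.68 [ 0.526  0.136 -0.001]
top keybowl 0.83 [ 0.739  0.253 -0.002]
top earbud 0.88 [ 0.425  0.215 -0.001]
top earbud 0.69 [0.555 0.234 0.003]
top phonestand 0.75 [ 0.524  0.516 -0.002]
top spoonkey 0.48 [ 0.513 -0.5    0.   ]
side tumbler_mid 0.66 [0.666 0.087 0.058]
side tumbler_mid 0.47 [0.556 0.23  0.059]
side tumbler_mid 0.38 [0.526 0.36  0.041]
side tumbler 0.79 [ 0.667  0.091 -0.002]
side tumbler 0.7 [0.527 0.134 0.004]
side tumbler 0.49 [0.527 0.361 0.003]
side tumbler 0.43 [0.56  0.231 0.002]
side drawer_handle 0.94 [ 0.636 -0.197  0.05 ]
side earbud 0.65 [0.431 0.22  0.   ]
side spoonkey 0.43 [ 0.515 -0.507  0.001]
```

```bash
python3 - <<'E'
from h import *
c=arm.calibration("top"); im,d=arm.read_camera("top")
for y in (-.13,-.26):
  x0=.65+(-.197-y)*.058; print(y,[(round(X,3),round(unpx("top",u,v,d[int(v),int(u)],c)[2],3)) for X in np.arange(.63,.71,.007)+(-.197-y)*.058 for u,v in [px("top",[X,y,.1],c)]])
E
```

```text
-0.13 [(np.float64(0.626), np.float64(0.489)), (np.float64(0.633), np.float64(0.484)), (np.float64(0.64), np.float64(0.479)), (np.float64(0.647), np.float64(0.475)), (np.float64(0.654), np.float64(0.467)), (np.float64(0.661), np.float64(0.461)), (np.float64(0.668), np.float64(0.456)), (np.float64(0.675), np.float64(0.45)), (np.float64(0.682), np.float64(0.107)), (np.float64(0.689), np.float64(0.106)), (np.float64(0.696), np.float64(0.105)), (np.float64(0.703), np.float64(0.104))]
-0.26 [(np.float64(0.634), np.float64(0.473)), (np.float64(0.641), np.float64(0.476)), (np.float64(0.648), np.float64(0.479)), (np.float64(0.655), np.float64(0.479)), (np.float64(0.662), np.float64(0.482)), (np.float64(0.669), np.float64(0.51)), (np.float64(0.676), np.float64(0.507)), (np.float64(0.683), np.float64(0.505)), (np.float64(0.69), np.float64(0.504)), (np.float64(0.697), np.float64(0.502)), (np.float64(0.704), np.float64(0.502)), (np.float64(0.711), np.float64(0.5))]
```

```bash
python3 -m crank '[[[-2,3.5,2],[0,0,0],0.95],[[-2,3.5,2],[0,0,0],0.95],[[-2,3.5,2],[0,0,0],0.95],[[-2,3.5,2],[0,0,0],0.95],[[-2,3.5,2],[0,0,0],0.95]]' | grep pos
python3 - <<'E'
from h import *
for cam in ("top","side"):
 c=arm.calibration(cam); im,d=arm.read_camera(cam)
 for y in (-.13,-.17,-.24,-.27):
  print(cam,y,[(float(round(X,3)),float(round(unpx(cam,u,v,d[int(round(v)),int(round(u))],c)[2],3))) for X in np.arange(.64,.705,.005)+(-.197-y)*.058 for u,v in [px(cam,[X,y,.1],c)]])
E
```

```text
position: [0.4647, 0.228, 0.3627]
top -0.13 [(0.636, 0.002), (0.641, 0.002), (0.646, -0.0), (0.651, 0.013), (0.656, 0.057), (0.661, 0.073), (0.666, 0.096), (0.671, 0.097), (0.676, 0.097), (0.681, 0.109), (0.686, 0.104), (0.691, 0.105), (0.696, 0.107)]
top -0.17 [(0.638, -0.002), (0.643, 0.004), (0.648, -0.0), (0.653, 0.002), (0.658, 0.042), (0.663, 0.079), (0.668, 0.098), (0.673, 0.099), (0.678, 0.094), (0.683, 0.108), (0.688, 0.109), (0.693, 0.103), (0.698, 0.106)]
top -0.24 [(0.642, -0.003), (0.647, -0.005), (0.652, -0.001), (0.657, -0.0), (0.662, 0.044), (0.667, 0.079), (0.672, 0.096), (0.677, 0.096), (0.682, 0.095), (0.687, 0.108), (0.692, 0.105), (0.697, 0.104), (0.702, 0.109)]
top -0.27 [(0.644, 0.003), (0.649, 0.003), (0.654, 0.0), (0.659, 0.001), (0.664, 0.037), (0.669, 0.071), (0.674, 0.097), (0.679, 0.097), (0.684, 0.096), (0.689, 0.105), (0.694, 0.109), (0.699, 0.107), (0.704, 0.105)]
side -0.13 [(0.636, 0.004), (0.641, -0.005), (0.646, -0.005), (0.651, -0.0), (0.656, 0.061), (0.661, 0.075), (0.666, 0.087), (0.671, 0.097), (0.676, 0.098), (0.681, 0.052), (0.686, 0.104), (0.691, 0.11), (0.696, 0.106)]
side -0.17 [(0.638, -0.002), (0.643, 0.005), (0.648, 0.031), (0.653, 0.042), (0.658, 0.055), (0.663, 0.075), (0.668, 0.083), (0.673, 0.096), (0.678, 0.097), (0.683, 0.102), (0.688, 0.107), (0.693, 0.104), (0.698, 0.101)]
side -0.24 [(0.642, 0.002), (0.647, 0.007), (0.652, 0.022), (0.657, 0.04), (0.662, 0.06), (0.667, 0.066), (0.672, 0.08), (0.677, 0.099), (0.682, 0.093), (0.687, 0.015), (0.692, 0.102), (0.697, 0.106), (0.702, 0.107)]
side -0.27 [(0.644, 0.056), (0.649, 0.01), (0.654, 0.054), (0.659, 0.058), (0.664, 0.055), (0.669, 0.075), (0.674, 0.084), (0.679, 0.099), (0.684, 0.1), (0.689, 0.093), (0.694, 0.105), (0.699, 0.109), (0.704, 0.11)]
```

```bash
python3 -c "
from station import arm
print(arm.get_obs()['clock'],arm.job_done())"
```

```text
the job is handed in; nothing more can be done
29.65 None
```

The job is handed in at 29.65 s: the balls are in the drawer, the drawer is pushed to its stop, and the empty tumbler stands upright in its old place. The last readings I got of the bystanders show them where they were; I could only make out four balls for certain, but the fifth was neither in the tumbler nor on the table.

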